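# Clamp an angle stop to a slotted rail with a T-bolt

## Robot

A 6-joint arm with a two-finger parallel gripper is mounted at the origin on the work surface; the furniture and walls round the work are solid. World frame = base frame: x ahead of the robot, y to its left, z up, the work surface at z = 0. Lengths are in m, angles in rad, forces in N, time in s.
With the tool pointing down it reaches from about 0.35 to 0.775 m from the base axis. Payload 5.5 kg.
Tool frame: the origin (TCP) lies at the very end of the fingers, on their centre line; the grasp point (between the pads) lies 19 mm behind it (grip_point_offset is the distance from the TCP to the grasp point, in m); z points along the fingers, y is the direction in which the jaws open and shut (so a half turn about z gives the same grasp; the last joint's range is limited). The gripper opens to 85 mm and grips with 20 to 120 N. Pads are 22 mm wide; open, the fingers measure 114 mm over their backs; the gripper's body (76 mm by 85 mm) begins 54 mm behind the grasp point. The pads swing forward as they close: fully open they stand 13 mm farther back than shut.
Start: joints at [-0.14, 0.313, 0.046, 1.304, 0, 1.431], TCP at [0.575, -0, 0.231] pointing down, gripper open.
Joint ranges: [-2.76, 2.76], [-0.86, 1.69], [-1.03, 1.26], [-2.2, 2.34], [-1.47, 1.5], [-3.14, 3.14]. Speed limits (rad/s): [2.57, 2.57, 3.14, 3.14, 3.14, 3.14].

## Interface

Orientations are given as a unit quaternion [w, x, y, z].
In Python, from workcell import * gives the robot as it stands.
- The arm moves only by the shell command python3 -m crank 'ROWS' [OPENING] [FORCE]. ROWS is a JSON object of lists of equal length, an entry for each row: "travel": the shift along the tool's x, y, z in units of 40 mm (1.0 is 40 mm), a list of three; "turn": the turn about the tool's z in rad. In form: {"travel": [[x, y, z], ...], "turn": [turn, ...]}. A call has 1 to 5 rows; each row is the pose to reach, as a shift and turn from the pose commanded when the call began, along the tool's axes at that moment; what a row does not reach only later rows make up. A row lasts 1/12 s, in which the tool goes at most 41.7 mm and 7.16 degrees, less where a joint would pass 70% of its speed; a pose out of reach is approached as far as the arm can. A call with a gripper value outside its range is refused whole. OPENING is the finger opening in mm, from 0 to 85.4, set as the call begins (- or left out, the last holds). The fingers move at their own pace and stop on an object; FORCE is the grip in N (left out, the last holds). Time passes only in rows, so rows that repeat a pose let the fingers close. It gives the time, the measured TCP pose, the force and the opening at its end, in the units of the state.
- get_state(): the state, without advancing time (a new reading comes with each control period).
- read_camera(name): name is "scene" or "side" or "wrist"; returns a dict with "image" (420x560x3 uint8, red, green, blue), "K" (3x3 intrinsics, pixels), "R" (3x3) and "t" (3): a world point X has camera coordinates R X + t. Camera axes: x right, y down, z forward; pixel columns grow to the right and rows downward; lengths in m; the calibration is good to about 2 mm. A picture is of the moment at which its call begins. There is no depth.
- hand_in(): hands the job in, once; it reports no verdict.
The state is a dict: "clock": time; "joint_pos": joint angles; "qvel": joint speeds; "tau": joint torques, N m; "tcp_pos": TCP position; "orientation": TCP orientation; "wrist_force": force on the tool from outside, world axes, zero at the start; "ft_torque": the same for the moment, N m; "finger_gap": finger opening in m.
Only numpy, scipy, OpenCV 4.12 (cv2) and the standard library are available. Lean on these libraries where they do the work, as an engineer would, in place of code of your own. Each camera call takes 0.05 s, during which the arm holds its last target. There are 200 camera calls.

## Task

Clamp the forked angle stop down with the T-bolt: take the bolt by its square top, lower its long head lengthwise into the slot of the rail, slide it along fully home into the fork, turn it a quarter turn clockwise so that the head lies square across the slot under its lips, and let go with the bolt still resting down in the slot. Then take it again by its hexagon nut and turn the nut clockwise until it is tight on the stop. Leave the cup, bowl and test tile where they stand.

Things in the scene. Friction and masses are not known exactly. Their poses are not given: they have to be found in the camera images.
- rail: Pale brushed aluminium T-slot rail fixed to the table, 260 mm long (x) by 96 wide (y) by 31 high; origin at the centre of its underside. Closed ends (6 mm plates). The slot runs along x in the middle of the top: mouth 32 mm wide between lips 10 mm thick (21 to 31 mm above the underside); under them a cavity 67 mm wide, 15 mm high, its floor 6 mm above the underside.
- angle_stop: Grey forked angle stop, fixed on the rail, axes parallel to the rail's. Origin: underside of its foot, on the slot's centre line, where the bolt's axis stands when fully home. Foot 8 mm thick, 76 wide. Fork: notch 30 mm wide, open towards -x; prong tips at x = -33 mm, notch bottom at +12. Upright plate, 53 mm above the rail top, at x = +98 to +108; low gussets from +68.
- t_bolt: Loose steel T-bolt, about 0.4 kg with nut, 91 mm tall, standing on its head. Origin: centre of the head's underside; z up the shank, x along the head. Head 64 (x) x 26 (y) x 12 mm, corners +x-y and -x+y rounded, the others square: in the slot it turns only clockwise from above and stops against the cavity walls up to 10 degrees past square. Shank 22 mm diameter.
- bolt_top (a point): Centre of the top of the bolt's square top, on the bolt's axis, 91 mm above its underside; axes as the bolt's. The square top is 17 x 17 mm, faces parallel to the bolt's x and y; 28 mm of it stands above the nut's top face (more as the nut goes down).
- nut (a joint): Turn of the hexagon flange nut, rad, growing clockwise from above; 0.2 to 0.8 at the start, limit 4. It goes 3 mm down the bolt per rad; friction 0.06 N m holds it. With the bolt down on the slot's floor it meets the stop's foot at 1.67 rad; further turning lifts the bolt 3 mm until the head meets the lips and the nut is tight, at about 2.7 rad; then torque rises steeply, 0.3 to 0.5 N m is enough.
- nut_top (a point): Centre of the nut's top face, turning with the nut. Hexagon 46 mm across flats, 22 mm high, on a flange 58 mm diameter, 3 mm thick (25 mm in all). A pair of opposite flats faces along this point's x axis (the others at 60 degree steps). At joint value 0 its axes are the bolt's and it is 63 mm above the bolt's underside.
- cup: Bystander: plain bisque cup, 66 mm diameter, 74 mm tall, origin at centre of its underside.
- bowl: Bystander: small glazed bowl, 68 mm diameter, 47 mm tall, origin at centre of its underside.
- tile: Bystander: glaze test tile lying flat, 55 x 42 x 7 mm, origin at centre of its underside.
Things that resemble listed ones, but are neither listed nor needed, are in the scene too. Leave any blue or red look-alike of the t_bolt alone.

How it is judged:
By the outcome, as a careful person would: the job done as asked, in the order asked, and still so for the second after the job is handed in, with the robot touching nothing.
It also fails if it takes over 72 s, if anything falls off the work surface, if the arm or the gripper's body presses on something with over 40 N, if the wrist force passes 120 N, or if a joint passes its speed limit or range.

## Working session

There is one attempt and no reset: what is moved stays moved. The work goes in short steps, Python scripts to look and compute and a shell command to move; the robot and the scene stay as the last step left them, time stands still between calls to the robot, and variables do not carry over. Pictures are saved under pics/ and viewed, about 8 in all and at most 12, crops included, and the job is handed in when it is done.

```bash
mkdir -p pics; ls; python3 - <<'E'
from workcell import *
import cv2,numpy as np
print(get_state())
for n in ["scene","side","wrist"]:
    c=read_camera(n); cv2.imwrite(f"pics/{n}0.png",c["image"][:,:,::-1]); np.savez(f"pics/{n}0.npz",**c)
    print(n,c["K"].round(1).tolist(),c["R"].round(3).tolist(),c["t"].round(3).tolist())
E
```

```text
pics
{'clock': 0.0, 'joint_pos': array([-1.39593297e-01,  3.14020980e-01,  4.49817975e-02,  1.30363263e+00,
        3.34303510e-05,  1.43122535e+00]), 'qvel': array([-0.00118305, -0.00054383,  0.00113549, -0.00077635,  0.00014364,
       -0.00105548]), 'tau': array([-2.90074182e-03, -4.80629075e+01,  2.98531097e+01,  1.95313990e-02,
       -3.83516899e-04, -4.27451073e-05]), 'tcp_pos': array([5.74477458e-01, 7.77808115e-05, 2.30398345e-01]), 'orientation': array([-7.58949116e-04,  7.07114373e-01,  7.07098568e-01, -5.51031424e-04]), 'wrist_force': array([-0.85719155, -0.44990429,  0.60536368]), 'ft_torque': array([ 0.01141871, -0.08204048,  0.01952207]), 'finger_gap': 0.08540612627834979}
scene [[401.9, 0.0, 278.3], [0.0, 401.9, 204.2], [0.0, 0.0, 1.0]] [[-0.836, -0.549, -0.0], [-0.373, 0.567, -0.734], [0.404, -0.614, -0.679]] [0.568, 0.176, 0.809]
side [[452.9, 0.0, 274.1], [0.0, 452.9, 208.0], [0.0, 0.0, 1.0]] [[-0.924, -0.383, 0.006], [-0.206, 0.485, -0.85], [0.322, -0.787, -0.527]] [0.591, 0.095, 0.937]
wrist [[368.7, 0.0, 273.4], [0.0, 368.7, 213.5], [0.0, 0.0, 1.0]] [[1.0, -0.001, -0.002], [-0.0, -0.96, 0.281], [-0.002, -0.281, -0.96]] [-0.575, -0.035, 0.379]
```

View pics/scene0.png

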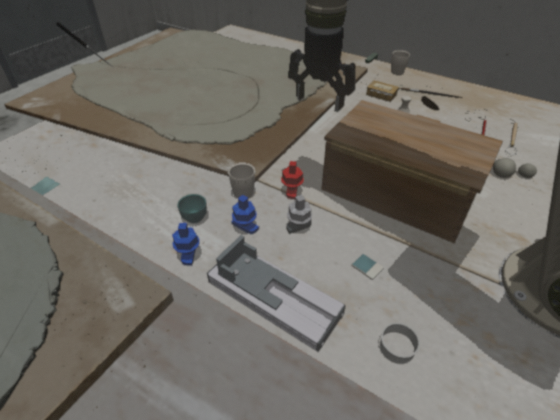

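View pics/side0.png

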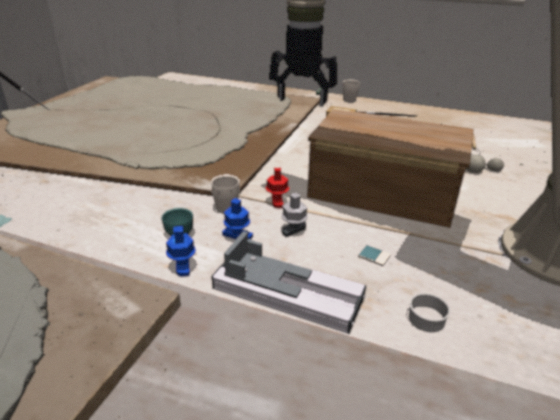

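The steel bolt is at scene (300,212) and side (295,213), with the rail below it. The fork opens towards the robot. I'll enlarge the crops.

```bash
python3 - <<'E'
import cv2,numpy as np
a=cv2.imread("pics/scene0.png")[185:345,200:350]; b=cv2.imread("pics/side0.png")[185:345,205:370]
f=lambda i,s:cv2.resize(i,None,fx=s,fy=s,interpolation=cv2.INTER_CUBIC)
# bolt crops 6x top, rail crops 
A=cv2.imread("pics/scene0.png");B=cv2.imread("pics/side0.png")
top=np.hstack([f(A[190:238,275:325],5),f(B[190:238,270:320],5)]) #500x240
bot=np.hstack([f(A[235:345,203:348],2.7),f(B[228:338,208:368],2.5)[:297] if 0 else cv2.resize(B[228:338,208:368],(400,297),interpolation=cv2.INTER_CUBIC)])
w=max(top.shape[1],bot.shape[1]); p=lambda i:np.pad(i,((0,0),(0,w-i.shape[1]),(0,0)))
o=np.vstack([p(top),p(bot)]);print(o.shape);cv2.imwrite("pics/crop1.png",o)
E
```

```text
(537, 792, 3)
```

View pics/crop1.png

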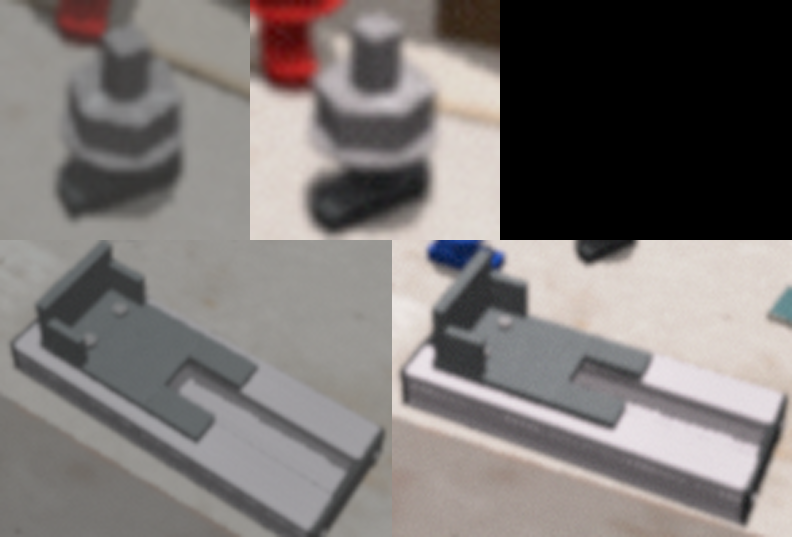

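View pics/wrist0.png

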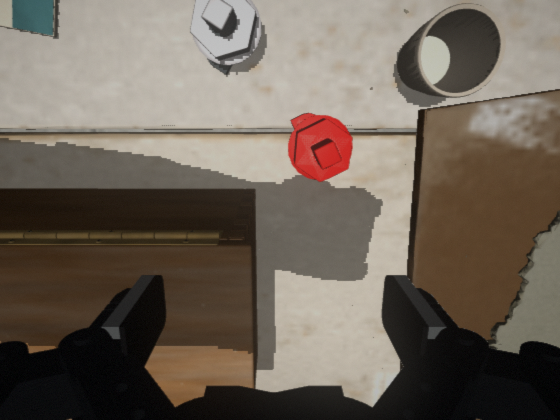

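Bolt top is at about scene (300.2,197.2), side (295,194.8), wrist (222,13). The rail and fork corners are readable, so I'll fit poses. In the wrist view the arm clears the box, and the red look-alike is about 0.1 m from the bolt.

```bash
cat > h.py <<'E'
import numpy as np
from scipy.optimize import least_squares
def proj(c,X):
    p=(np.asarray(c["R"])@np.atleast_2d(X).T).T+c["t"]; p=p@np.asarray(c["K"]).T; return p[:,:2]/p[:,2:]
def onz(c,uv,z):
    R=np.asarray(c["R"]);o=-R.T@c["t"]; d=R.T@np.linalg.inv(c["K"])@[uv[0],uv[1],1]; return o+d*(z-o[2])/d[2]
def place(q,P): # x,y,yaw
    P=np.atleast_2d(P);c,s=np.cos(q[2]),np.sin(q[2]);return np.c_[q[0]+c*P[:,0]-s*P[:,1],q[1]+s*P[:,0]+c*P[:,1],P[:,2]]
E
python3 - <<'E'
from h import *
L=lambda n:dict(np.load(f"pics/{n}0.npz"))
S,D,W=L("scene"),L("side"),L("wrist")
for c,uv in((S,(300.2,197.2)),(D,(295,194.8)),(W,(222,13))): print("bolt top",onz(c,uv,.091).round(4))
s=lambda x,y:((x+.5)/2.7-.5+203,(y-240+.5)/2.7-.5+235)
d=lambda x,y:((x-392+.5)/2.5-.5+208,(y-240+.5)/2.5*110/110*(275/297)-.5+228)
d=lambda x,y:((x-392+.5)/2.5-.5+208,(y-240+.5)/2.7-.5+228)
rail=[(S,s(378,432),(-.13,.048,.031)),(S,s(15,345),(.13,-.048,.031)),(D,d(785,398),(-.13,.048,.031)),(D,d(748,492),(-.13,-.048,.031)),(D,d(405,375),(.13,-.048,.031))]
n={ 'fo':(-.033,.038),'fi':(-.033,.015),'ni':(-.033,-.015),'no':(-.033,-.038),'bf':(.012,.015),'bn':(.012,-.015)}
st=[(S,s(255,368),'fo'),(S,s(243,387),'fi'),(S,s(213,407),'ni'),(S,s(197,440),'no'),(S,s(188,359),'bf'),(S,s(167,383),'bn'),
(D,d(651,353),'fo'),(D,d(641,377),'fi'),(D,d(627,401),'ni'),(D,d(617,425),'no'),(D,d(585,357),'bf'),(D,d(570,379),'bn')]
st=[(c,uv,(*n[k],.039)) for c,uv,k in st]
def res(q):
    r=[]
    for c,uv,P in rail: r.append(proj(c,place(q[:3],P))[0]-uv)
    for c,uv,P in st: r.append(proj(c,place(q[:3],(P[0]+q[3],P[1],P[2])))[0]-uv)
    return np.array(r).ravel()
r=least_squares(res,[.6,.3,0,.0],loss='soft_l1')
print(r.x,np.abs(res(r.x)).reshape(-1,2).round(1).tolist()); print("stop",place(r.x[:3],(r.x[3],0,.031)))
E
```

```text
bolt top [0.5353 0.1328 0.091 ]
bolt top [0.5361 0.1352 0.091 ]
bolt top [0.5402 0.1331 0.091 ]
[0.47351494 0.33166349 0.66424533 0.00291652] [[2.2, 0.3], [1.6, 0.4], [2.0, 0.4], [4.7, 67.2], [0.4, 1.0], [6.1, 20.8], [2.9, 3.4], [6.6, 16.9], [11.3, 38.6], [6.3, 15.4], [0.5, 6.5], [0.7, 19.2], [0.3, 1.8], [0.5, 17.6], [0.6, 34.1], [1.6, 13.7], [0.4, 5.2]]
stop [[0.47581135 0.33346142 0.031     ]]
```

The camera looks from +y, so the near side is +y. I'll flip the signs.

```bash
cat > fit.py <<'E'
from h import *
L=lambda n:dict(np.load(f"pics/{n}0.npz"))
S,D,W=L("scene"),L("side"),L("wrist")
s=lambda x,y:((x+.5)/2.7-.5+203,(y-240+.5)/2.7-.5+235)
d=lambda x,y:((x-392+.5)/2.5-.5+208,(y-240+.5)/2.7-.5+228)
rail=[(S,s(378,432),(-.13,-.048,.031)),(S,s(15,345),(.13,.048,.031)),(D,d(785,398),(-.13,-.048,.031)),(D,d(748,492),(-.13,.048,.031)),(D,d(405,375),(.13,.048,.031))]
n={ 'fo':(-.033,-.038),'fi':(-.033,-.015),'ni':(-.033,.015),'no':(-.033,.038),'bf':(.012,-.015),'bn':(.012,.015)}
st=[(S,s(255,368),'fo'),(S,s(243,387),'fi'),(S,s(213,407),'ni'),(S,s(197,440),'no'),(S,s(188,359),'bf'),(S,s(167,383),'bn'),
(D,d(651,353),'fo'),(D,d(641,377),'fi'),(D,d(627,401),'ni'),(D,d(617,425),'no'),(D,d(585,357),'bf'),(D,d(570,379),'bn')]
st=[(c,uv,(*n[k],.039)) for c,uv,k in st]
def res(q):
    r=[]
    for c,uv,P in rail: r.append(proj(c,place(q[:3],P))[0]-uv)
    for c,uv,P in st: r.append(proj(c,place(q[:3],(P[0]+q[3],P[1],P[2])))[0]-uv)
    return np.array(r).ravel()
r=least_squares(res,[.55,.3,0,.0],loss='soft_l1')
print(r.x,res(r.x).reshape(-1,2).round(1).tolist()); print("stop",place(r.x[:3],(r.x[3],0,.031)))
E
python3 fit.py; python3 - <<'E'
import cv2
A=cv2.imread("pics/wrist0.png")[0:90,170:290]
cv2.imwrite("pics/wcrop.png",cv2.resize(A,None,fx=5,fy=5,interpolation=cv2.INTER_CUBIC))
E
```

```text
[ 0.47503259  0.33072456 -0.04360084  0.00071279] [[1.7, -0.4], [-1.8, -0.3], [1.2, -0.9], [0.2, 0.4], [-0.9, -1.5], [0.8, -0.9], [-1.5, 0.1], [0.5, 3.6], [-0.8, 0.1], [-0.1, -0.7], [-1.6, 0.7], [1.5, 0.4], [0.9, -1.1], [0.2, 0.3], [-0.9, -0.3], [0.3, -0.6], [-0.6, 1.1]]
stop [[0.4757447 0.3306935 0.031    ]]
```

View pics/wcrop.png

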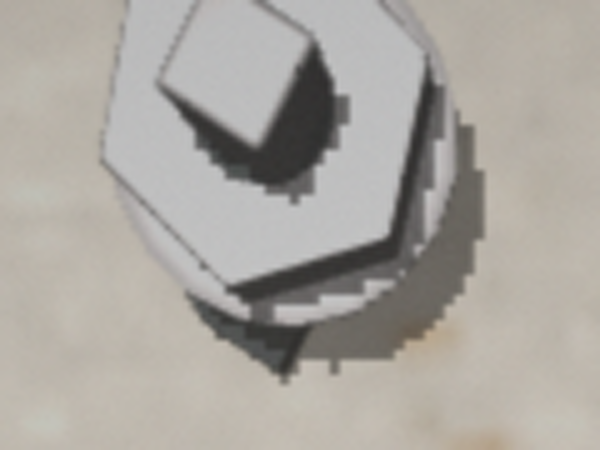

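Square top edges run about 63° and −33° in world; hexagon edges about 17° mod 60°. Next I need the head's direction and the positions of the neighbouring objects.

```bash
python3 - <<'E'
from h import *
L=lambda n:dict(np.load(f"pics/{n}0.npz"))
S,D,W=L("scene"),L("side"),L("wrist")
w=lambda x,y:((x+.5)/5-.5+170,(y+.5)/5-.5)
ang=lambda a,b:np.degrees(np.arctan2(b[1]-a[1],b[0]-a[0])).round(1)
l,b,r=[onz(W,w(*p),.091) for p in((157,82),(260,150),(315,40))]
print("sq",ang(l,b),ang(b,r),np.linalg.norm(l-b),np.linalg.norm(b-r),"centre",(l+r)/2)
h=[onz(W,w(*p),.0612) for p in((103,160),(230,290),(390,235),(428,55))]
print("hex",[ang(h[i],h[i+1]) for i in range(3)],[np.linalg.norm(h[i+1]-h[i]).round(4) for i in range(3)])
print("head tip",onz(W,w(283,377),.0))
s=lambda c,x,y,ox:onz(c,((x+.5)/5-.5+ox,(y+.5)/5-.5+190),.006)
a,b=s(S,68,200,275),s(S,182,165,275);print("headS",a,b,ang(a,b))
a,b=s(D,315-250,205,270),s(D,428-250,180,270);print("headD",a,b,ang(a,b))
print("red",onz(W,(327,153),.091),"blue",onz(S,(242,200),.091))
# predict head corners for yaw 60 vs -30, and hex
c0=np.array([.5385,.1335])
for y in(60,-30):
  P=place((*c0,np.radians(y)),[(a*.032,b*.013,.0) for a,b in((1,1),(1,-1),(-1,-1),(-1,1))])
  for n,c,ox,k in(("S",S,275,0),("D",D,270,250)):
    p=proj(c,P);print(y,n,((p[:,0]-ox)*5+k).round(),((p[:,1]-190)*5).round())
E
```

```text
sq -31.6 59.4 0.016229054895051487 0.015859214004052186 centre [0.53667086 0.13381125 0.091     ]
hex [np.float64(-44.8), np.float64(17.4), np.float64(76.0)] [np.float64(0.0263), np.float64(0.0264), np.float64(0.0258)]
head tip [0.53054002 0.09993893 0.        ]
headS [0.5470625  0.16082231 0.006     ] [0.51443465 0.11227266 0.006     ] -123.9
headD [0.55541628 0.15383883 0.006     ] [0.51626918 0.11596183 0.006     ] -135.9
red [0.61605135 0.03759583 0.091     ] blue [0.63646141 0.21021205 0.091     ]
60 S [ 65.  39. 158. 185.] [219. 183. 140. 175.]
60 D [327. 290. 401. 439.] [237. 210. 162. 187.]
-30 S [ 56. 104. 170. 121.] [145. 128. 214. 233.]
-30 D [298. 342. 435. 389.] [176. 157. 222. 243.]
```

Head yaw ≈ 59°, nut ≈ 0.22 rad, bolt axis ≈ (0.5367, 0.1338). I'll move over it and turn the tool counter-clockwise.

```bash
python3 -m crank '{"travel": [[0.84,-0.23,0],[1.68,-0.46,0],[2.5,-0.7,0],[3.35,-0.94,0],[3.35,-0.94,0]], "turn": [-0.12,-0.24,-0.36,-0.48,-0.6]}' 85
python3 -m crank '{"travel": [[0,0,0],[0,0,0],[0,0,0],[0,0,0],[0,0,0]], "turn": [-0.12,-0.24,-0.36,-0.48,-0.6]}'
python3 -m crank '{"travel": [[0,0,0],[0,0,0],[0,0,0],[0,0,0],[0,0,0]], "turn": [-0.12,-0.24,-0.36,-0.48,-0.6]}'
python3 -m crank '{"travel": [[0,0,0],[0,0,0],[0,0,0],[0,0,0],[0,0,0]], "turn": [-0.12,-0.24,-0.36,-0.48,-0.6]}'
python3 -m crank '{"travel": [[0,0,0],[0,0,0],[0,0,0]], "turn": [-0.12,-0.2,-0.2]}' 60
cat > st.py <<'E'
from workcell import *
import numpy as np,sys,cv2
from scipy.spatial.transform import Rotation as Ro
def rep(tx=None,ty=None,tz=None,yawdeg=None):
    s=get_state();w,x,y,z=s["orientation"];R=Ro.from_quat([x,y,z,w]).as_matrix()
    print("t %.2f"%s["clock"],"tcp",s["tcp_pos"].round(4),"tool-y deg %.2f"%np.degrees(np.arctan2(R[1,1],R[0,1])),"q",s["joint_pos"].round(3),"F",s["wrist_force"].round(1),"M",s["ft_torque"].round(2),"gap %.4f"%s["finger_gap"])
    if tx is not None: print("travel units",(R.T@(np.array([tx,ty,tz])-s["tcp_pos"])/.04).round(3))
if __name__=="__main__": rep(*map(float,sys.argv[1:]))
E
python3 - <<'E'
from st import *
from h import *
rep(.5367,.1338,.12)
c=read_camera("wrist");np.savez("pics/w1.npz",**c)
cv2.imwrite("pics/w1.png",c["image"][:,:,::-1]);print(proj(c,[.5367,.1338,.091]))
E
```

```text
clock: 0.57
tcp_pos: [0.5351, 0.1389, 0.2312]
orientation: [-0.001, 0.462, 0.887, 0.001]
wrist_force: [0.6, -1.2, 0.6]
finger_gap: 0.0849
clock: 0.98
tcp_pos: [0.5371, 0.1341, 0.231]
orientation: [-0.0, 0.181, 0.983, -0.0]
wrist_force: [0.5, 0.5, -0.4]
finger_gap: 0.0848
clock: 1.4
tcp_pos: [0.5372, 0.134, 0.2309]
orientation: [-0.0, -0.117, 0.993, 0.0]
wrist_force: [-0.9, -0.3, -0.2]
finger_gap: 0.085
clock: 1.82
tcp_pos: [0.5372, 0.1339, 0.2309]
orientation: [-0.0, -0.406, 0.914, 0.0]
wrist_force: [0.4, -0.2, 0.6]
finger_gap: 0.085
clock: 2.07
tcp_pos: [0.5372, 0.134, 0.231]
orientation: [-0.0, -0.493, 0.87, 0.0]
wrist_force: [1.5, 0.2, -0.3]
finger_gap: 0.06
t 2.07 tcp [0.5372 0.134  0.231 ] tool-y deg 149.08 q [ 0.099  0.272 -0.011  1.288 -0.    -0.932] F [ 1.5  0.2 -0.3] M [ 0.01 -0.06  0.02] gap 0.0600
travel units [0.009 0.008 2.775]
[[274.55552381 198.18235185]]
```

View pics/w1.png

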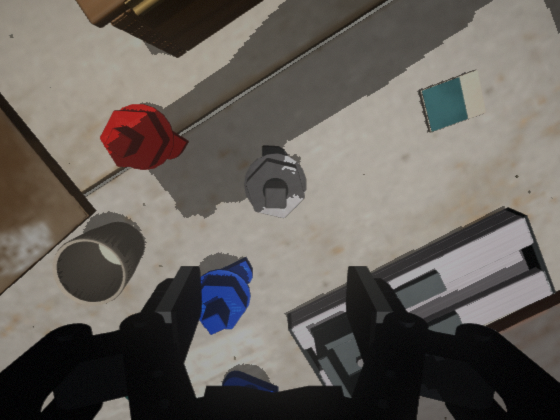

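Square top appears at about (276,190), versus predicted (274.5,198). I'll crop to measure it properly.

```bash
python3 - <<'E'
import cv2,numpy as np
I=cv2.imread("pics/w1.png")
A=cv2.resize(I[140:220,235:315],None,fx=6,fy=6,interpolation=cv2.INTER_CUBIC)
A=np.clip(A.astype(float)*1.5,0,255).astype(np.uint8)
cv2.imwrite("pics/w1c.png",A)
E
```

```text
(no output)
```

View pics/w1c.png

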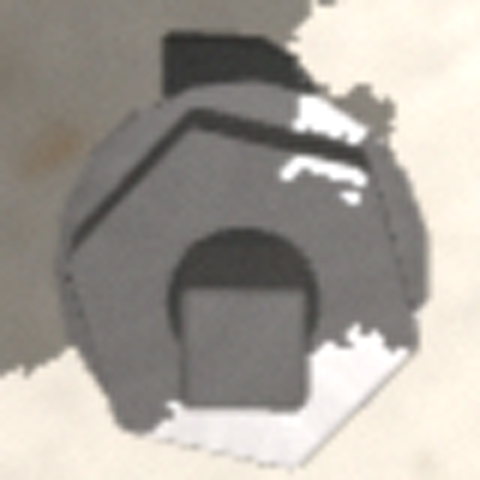

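The square top is centred at (275.2,197.7) px, within 1 px of prediction, and aligned with the jaws. I'll descend and grip.

```bash
python3 -m crank '{"travel": [[0.01,0.01,0.9],[0.01,0.01,1.8],[0.01,0.01,2.7],[0.01,0.01,3.4],[0.01,0.01,3.7]], "turn": [0,0,0,0,0]}' 45
python3 -m crank '{"travel": [[0,0,0.2],[0,0,0.4],[0,0,0.4]], "turn": [0,0,0]}'
python3 -m crank '{"travel": [[0,0,0],[0,0,0],[0,0,0],[0,0,0],[0,0,0]], "turn": [0,0,0,0,0]}' 0 80
python3 st.py
```

```text
clock: 2.53
tcp_pos: [0.5338, 0.1335, 0.0789]
orientation: [-0.003, -0.491, 0.871, 0.001]
wrist_force: [0.5, -1.0, -0.2]
finger_gap: 0.0447
clock: 2.78
tcp_pos: [0.5365, 0.1338, 0.0664]
orientation: [-0.001, -0.492, 0.871, 0.0]
wrist_force: [-0.0, 1.1, 0.1]
finger_gap: 0.0451
clock: 3.2
tcp_pos: [0.5378, 0.1342, 0.0687]
orientation: [0.001, -0.492, 0.87, -0.0]
wrist_force: [-1.3, 1.2, 5.4]
finger_gap: 0.0152
t 3.20 tcp [0.5378 0.1342 0.0687] tool-y deg 148.97 q [ 0.099  0.374 -0.284  0.91   0.    -0.93 ] F [-1.3  1.2  5.4] M [0.11 0.33 0.01] gap 0.0152
```

```bash
python3 -m crank '{"travel": [[0,0,-0.3],[0,0,-0.8],[0,0,-1.4],[0,0,-1.9],[0,0,-1.9]], "turn": [0,0,0,0,0]}'
python3 st.py .3971 .3341 .14
```

```text
clock: 3.62
tcp_pos: [0.5394, 0.134, 0.1472]
orientation: [0.003, -0.492, 0.871, -0.001]
wrist_force: [0.9, -0.8, -2.8]
finger_gap: 0.0152
t 3.62 tcp [0.5394 0.134  0.1472] tool-y deg 148.96 q [ 0.099  0.309 -0.169  1.086 -0.    -0.93 ] F [ 0.9 -0.8 -2.8] M [-0.02 -0.11  0.02] gap 0.0152
travel units [-2.451  5.628  0.159]
```

```bash
python3 -m crank '{"travel": [[-0.2,0.4,0],[-0.45,1.0,0],[-0.75,1.7,0],[-1.0,2.3,0],[-1.22,2.8,0]], "turn": [0.1,0.2,0.32,0.44,0.54]}'
python3 -m crank '{"travel": [[0,0,0]], "turn": [0.0]}'
python3 st.py .3971 .3341 .14
```

```text
clock: 4.03
tcp_pos: [0.464, 0.2342, 0.1416]
orientation: [-0.001, -0.239, 0.971, -0.0]
wrist_force: [0.2, 0.4, -3.4]
finger_gap: 0.0154
clock: 4.12
tcp_pos: [0.4625, 0.2357, 0.1416]
orientation: [-0.002, -0.242, 0.97, 0.001]
wrist_force: [-0.7, -0.7, -3.1]
finger_gap: 0.0151
t 4.12 tcp [0.4625 0.2357 0.1416] tool-y deg 118.02 q [ 0.316  0.254 -0.259  1.061  0.002 -0.173] F [-0.7 -0.7 -3.1] M [-0.06 -0.02 -0.01] gap 0.0151
travel units [0.287 2.94  0.048]
```

```bash
python3 -m crank '{"travel": [[0.06,0.6,0],[0.12,1.2,0],[0.18,1.9,0],[0.25,2.5,0],[0.29,2.94,0]], "turn": [0.1,0.2,0.32,0.44,0.53]}'
python3 -m crank '{"travel": [[0,0,0],[0,0,0],[0,0,0]], "turn": [0.0,0,0]}'
python3 - <<'E'
from st import *
rep(.3971,.3341,.12)
o=[]
for n,(y,x) in dict(scene=(180,200),side=(160,200)).items():
    c=read_camera(n);np.savez(f"pics/{n}2.npz",**c);o.append(cv2.resize(c["image"][y:y+190,x:x+190,::-1],None,fx=2.1,fy=2.1,interpolation=cv2.INTER_CUBIC))
cv2.imwrite("pics/c2.png",np.hstack(o))
c=read_camera("wrist");np.savez("pics/wrist2.npz",**c);cv2.imwrite("pics/w2.png",c["image"][:,:,::-1])
E
```

```text
clock: 4.53
tcp_pos: [0.399, 0.3325, 0.1418]
orientation: [-0.001, 0.022, 1.0, -0.0]
wrist_force: [0.3, -0.7, -2.7]
finger_gap: 0.0152
clock: 4.78
tcp_pos: [0.4006, 0.3311, 0.1424]
orientation: [-0.0, 0.02, 1.0, -0.001]
wrist_force: [0.5, 0.0, -3.5]
finger_gap: 0.0155
t 4.78 tcp [0.4006 0.3311 0.1424] tool-y deg 87.76 q [ 5.37e-01  2.53e-01 -2.59e-01  1.06e+00 -1.00e-03  5.76e-01] F [ 0.5  0.  -3.5] M [-0.02 -0.01  0.04] gap 0.0155
travel units [0.091 0.072 0.561]
```

View pics/w2.png

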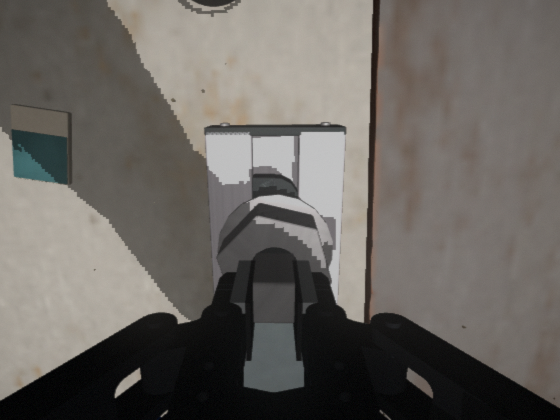

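The wrist view looks down on the rail's robot-side end: slot edges at u≈252 and 298 (v≈150), rail edges at u≈206 and 345. The head end sits at u≈255–297, v≈175. Next I compare these with the rail fit.

```bash
python3 - <<'E'
from h import *
W=dict(np.load("pics/wrist2.npz"))
q=(.47503,.33072,-.0436)
def loc(X): c,s=np.cos(q[2]),np.sin(q[2]);d=X[:2]-q[:2];return (np.array([c*d[0]+s*d[1],-s*d[0]+c*d[1]])*1000).round(1)
for n,uv in dict(slotL=(252,150),slotR=(298,150),edgeL=(206,140),edgeR=(345,140),endslot=(275,136),edgeL2=(210,200),edgeR2=(343,200)).items(): print(n,loc(onz(W,uv,.031)))
# head: underside z = tcp_z-.0665
z=.1424-.0668
for uv in((255,175),(297,190)): print("head top",loc(onz(W,uv,z+.012)))
from st import rep
print("tcp loc",loc(np.array([.4006,.3311])))
E
```

```text
slotL [-115.1  -17.1]
slotR [-115.2   14.2]
edgeL [-121.8  -48.2]
edgeR [-122.    45.9]
endslot [-124.5   -1.5]
edgeL2 [-79.9 -47.4]
edgeR2 [-80.1  46.9]
head top [-108.2  -12.4]
head top [-100.    10.4]
tcp loc [-74.4  -2.9]
```

View pics/c2.png

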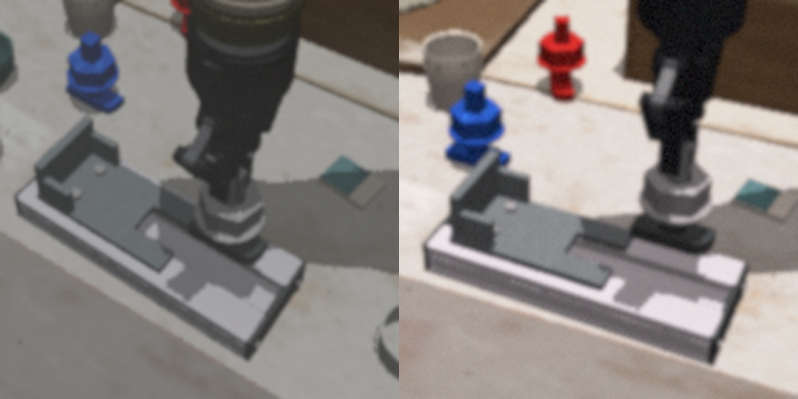

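Head and slot centre agree laterally within about 0.5 mm in the wrist view (3 mm clearance each side), and lengthwise the head has room at both ends. Lowering in steps with force checks.

```bash
python3 -m crank '{"travel": [[0,0,0.25],[0,0,0.5],[0,0,0.75],[0,0,0.95],[0,0,0.95]], "turn": [0,0,0,0,0]}'
python3 -m crank '{"travel": [[0,0,0.1],[0,0,0.2],[0,0,0.2],[0,0,0.2]], "turn": [0,0,0,0]}'
python3 st.py
```

```text
clock: 5.35
tcp_pos: [0.3991, 0.3306, 0.1026]
orientation: [-0.002, 0.02, 1.0, -0.001]
wrist_force: [-0.4, -0.7, -2.9]
finger_gap: 0.0155
clock: 5.68
tcp_pos: [0.4005, 0.3318, 0.0973]
orientation: [0.0, 0.02, 1.0, -0.0]
wrist_force: [1.0, 0.3, -3.2]
finger_gap: 0.015
t 5.68 tcp [0.4005 0.3318 0.0973] tool-y deg 87.67 q [ 0.537  0.29  -0.329  0.952 -0.     0.578] F [ 1.   0.3 -3.2] M [ 0.04  0.03 -0.  ] gap 0.0150
```

```bash
python3 -m crank '{"travel": [[0,0,0.1],[0,0,0.2],[0,0,0.3],[0,0,0.4],[0,0,0.4]], "turn": [0,0,0,0,0]}'
python3 -m crank '{"travel": [[0,0,0.05],[0,0,0.1],[0,0,0.13],[0,0,0.13]], "turn": [0,0,0,0]}'
python3 st.py
```

```text
clock: 6.1
tcp_pos: [0.3999, 0.3314, 0.0803]
orientation: [-0.001, 0.02, 1.0, -0.0]
wrist_force: [-0.2, 0.1, -3.4]
finger_gap: 0.015
clock: 6.43
tcp_pos: [0.4005, 0.3317, 0.0759]
orientation: [-0.0, 0.02, 1.0, -0.0]
wrist_force: [0.7, -0.2, -3.9]
finger_gap: 0.0154
t 6.43 tcp [0.4005 0.3317 0.0759] tool-y deg 87.66 q [ 0.537  0.31  -0.359  0.902 -0.     0.578] F [ 0.7 -0.2 -3.9] M [-0.04  0.04  0.  ] gap 0.0154
```

```bash
python3 -m crank '{"travel": [[-0.2,0,0],[-0.4,0,0],[-0.6,0,0],[-0.8,0,0],[-0.8,0,0]], "turn": [0,0,0,0,0]}'
python3 -m crank '{"travel": [[-0.15,0,0],[-0.3,0,0],[-0.45,0,0],[-0.45,0,0]], "turn": [0,0,0,0]}'
python3 -m crank '{"travel": [[-0.15,0,0],[-0.3,0,0],[-0.45,0,0],[-0.45,0,0]], "turn": [0,0,0,0]}'
python3 st.py .4757 .3307 .0757
```

```text
clock: 6.85
tcp_pos: [0.4353, 0.3306, 0.0764]
orientation: [0.001, 0.021, 1.0, 0.0]
wrist_force: [0.8, -0.0, -3.1]
finger_gap: 0.0151
clock: 7.18
tcp_pos: [0.4522, 0.3298, 0.0762]
orientation: [0.001, 0.021, 1.0, 0.0]
wrist_force: [1.4, -0.1, -2.6]
finger_gap: 0.0153
clock: 7.52
tcp_pos: [0.4702, 0.3291, 0.0763]
orientation: [0.001, 0.021, 1.0, 0.0]
wrist_force: [0.2, -0.5, -3.2]
finger_gap: 0.0152
t 7.52 tcp [0.4702 0.3291 0.0763] tool-y deg 87.63 q [ 0.471  0.401 -0.221  0.947 -0.     0.512] F [ 0.2 -0.5 -3.2] M [ 0.01 -0.06 -0.01] gap 0.0152
travel units [-0.135  0.045  0.015]
```

Free of contact so far. I'll creep to the notch bottom until I feel it.

```bash
python3 -m crank '{"travel": [[-0.04,0,0],[-0.08,0,0],[-0.1,0,0],[-0.1,0,0]], "turn": [0,0,0,0]}'
python3 -m crank '{"travel": [[-0.04,0,0],[-0.06,0,0],[-0.06,0,0]], "turn": [0,0,0]}'
python3 -m crank '{"travel": [[-0.03,0,0],[-0.05,0,0],[-0.05,0,0]], "turn": [0,0,0]}'
python3 st.py
```

```text
clock: 7.85
tcp_pos: [0.4726, 0.3288, 0.0761]
orientation: [0.0, 0.02, 1.0, -0.0]
wrist_force: [0.2, -0.4, -3.7]
finger_gap: 0.0154
clock: 8.1
tcp_pos: [0.4751, 0.3288, 0.0762]
orientation: [0.0, 0.02, 1.0, 0.0]
wrist_force: [1.0, 0.3, -2.6]
finger_gap: 0.0158
clock: 8.35
tcp_pos: [0.4772, 0.3287, 0.0762]
orientation: [0.0, 0.02, 1.0, 0.0]
wrist_force: [0.8, 0.3, -3.3]
finger_gap: 0.0154
t 8.35 tcp [0.4772 0.3287 0.0762] tool-y deg 87.66 q [ 0.465  0.412 -0.205  0.954 -0.     0.506] F [ 0.8  0.3 -3.3] M [ 0.01 -0.    0.05] gap 0.0154
```

```bash
for i in 1 ; do python3 -m crank '{"travel": [[-0.02,0,0],[-0.04,0,0],[-0.04,0,0]], "turn": [0,0,0]}'; done
python3 -m crank '{"travel": [[-0.02,0,0],[-0.04,0,0],[-0.04,0,0]], "turn": [0,0,0]}'
python3 -m crank '{"travel": [[-0.02,0,0],[-0.04,0,0],[-0.04,0,0]], "turn": [0,0,0]}'
python3 - <<'E'
from st import *
rep()
o=[]
for n,(y,x) in dict(scene=(200,200),side=(170,200)).items():
    c=read_camera(n);o.append(cv2.resize(c["image"][y:y+130,x:x+130,::-1],None,fx=3,fy=3,interpolation=cv2.INTER_CUBIC))
cv2.imwrite("pics/c3.png",np.hstack(o))
E
```

```text
clock: 8.6
tcp_pos: [0.4786, 0.3286, 0.0761]
orientation: [0.0, 0.02, 1.0, -0.0]
wrist_force: [0.5, -0.5, -3.6]
finger_gap: 0.015
clock: 8.85
tcp_pos: [0.4791, 0.3285, 0.0759]
orientation: [-0.001, 0.02, 1.0, -0.0]
wrist_force: [-3.4, -0.3, -2.0]
finger_gap: 0.0152
clock: 9.1
tcp_pos: [0.4795, 0.3284, 0.0757]
orientation: [-0.002, 0.02, 1.0, -0.0]
wrist_force: [-6.3, 0.9, 0.7]
finger_gap: 0.0158
t 9.10 tcp [0.4795 0.3284 0.0757] tool-y deg 87.70 q [ 0.461  0.418 -0.196  0.96   0.002  0.502] F [-6.3  0.9  0.7] M [ 0.19  1.68 -0.  ] gap 0.0158
```

Contact at x≈0.479, with Fx −6 N: the bolt is against the notch bottom, which is 1 mm past home. I'll back off about 1 mm net, then turn 90° clockwise.

```bash
python3 -m crank '{"travel": [[0.05,0,0],[0.09,0,0],[0.09,0,0]], "turn": [0,0,0]}'
python3 -m crank '{"travel": [[0,0,0],[0,0,0],[0,0,0],[0,0,0],[0,0,0]], "turn": [0.1,0.2,0.3,0.4,0.5]}'
python3 st.py
```

```text
clock: 9.45
tcp_pos: [0.4787, 0.3286, 0.0763]
orientation: [0.001, 0.02, 1.0, -0.0]
wrist_force: [-0.1, 0.3, -3.4]
finger_gap: 0.0155
clock: 9.87
tcp_pos: [0.4783, 0.3289, 0.0762]
orientation: [0.0, 0.269, 0.963, 0.0]
wrist_force: [-2.3, 1.4, -3.1]
finger_gap: 0.0155
t 9.87 tcp [0.4783 0.3289 0.0762] tool-y deg 58.73 q [ 4.64e-01  4.13e-01 -2.03e-01  9.54e-01  1.00e-03  1.01e+00] F [-2.3  1.4 -3.1] M [ 0.28  0.52 -0.03] gap 0.0155
```

```bash
python3 -m crank '{"travel": [[0,0,0],[0,0,0],[0,0,0],[0,0,0],[0,0,0]], "turn": [0.11,0.22,0.33,0.44,0.55]}'
python3 -m crank '{"travel": [[0,0,0],[0,0,0],[0,0,0],[0,0,0],[0,0,0]], "turn": [0.11,0.22,0.33,0.44,0.52]}'
python3 -m crank '{"travel": [[0,0,0],[0,0,0]], "turn": [0,0]}'
python3 st.py
```

```text
clock: 10.28
tcp_pos: [0.4774, 0.329, 0.0759]
orientation: [-0.001, 0.521, 0.854, 0.0]
wrist_force: [-2.8, 2.3, -2.4]
finger_gap: 0.0153
clock: 10.7
tcp_pos: [0.4764, 0.3287, 0.0755]
orientation: [-0.001, 0.723, 0.691, -0.001]
wrist_force: [-5.6, 1.0, -2.1]
finger_gap: 0.0155
clock: 10.87
tcp_pos: [0.4764, 0.3285, 0.0755]
orientation: [-0.001, 0.721, 0.693, -0.001]
wrist_force: [-5.0, 1.2, -2.6]
finger_gap: 0.0155
t 10.87 tcp [0.4764 0.3285 0.0755] tool-y deg -2.28 q [ 4.640e-01  4.130e-01 -2.040e-01  9.560e-01  1.000e-03  2.075e+00] F [-5.   1.2 -2.6] M [0.21 1.27 0.04] gap 0.0155
```

```bash
python3 -m crank '{"travel": [[0,-0.04,0],[0,-0.06,0],[0,-0.06,0],[0,-0.06,0]], "turn": [0,0,0,0]}'
python3 - <<'E'
from st import *
rep()
o=[]
for n,(y,x) in dict(scene=(200,200),side=(170,200)).items():
    c=read_camera(n);o.append(cv2.resize(c["image"][y:y+130,x:x+130,::-1],None,fx=3,fy=3,interpolation=cv2.INTER_CUBIC))
cv2.imwrite("pics/c4.png",np.hstack(o))
E
```

```text
clock: 11.2
tcp_pos: [0.476, 0.3286, 0.0762]
orientation: [0.0, 0.721, 0.693, 0.0]
wrist_force: [-0.3, -0.2, -3.8]
finger_gap: 0.0152
t 11.20 tcp [0.476  0.3286 0.0762] tool-y deg -2.30 q [ 0.466  0.41  -0.208  0.952 -0.     2.077] F [-0.3 -0.2 -3.8] M [-0.04  0.32  0.01] gap 0.0152
```

Free now. I'll set it down onto the floor, release, and raise.

```bash
python3 -m crank '{"travel": [[0,0,0.02],[0,0,0.03],[0,0,0.03]], "turn": [0,0,0]}'
python3 -m crank '{"travel": [[0,0,0],[0,0,0],[0,0,0],[0,0,0],[0,0,0]], "turn": [0,0,0,0,0]}' 45
python3 st.py
python3 -m crank '{"travel": [[0,0,-0.3],[0,0,-0.8],[0,0,-1.4],[0,0,-2],[0,0,-2]], "turn": [0,0,0,0,0]}' 
python3 -m crank '{"travel": [[0,0,0],[0,0,0],[0,0,0],[0,0,0],[0,0,0]], "turn": [-0.12,-0.24,-0.36,-0.48,-0.6]}' 68
python3 -m crank '{"travel": [[0,0,0],[0,0,0],[0,0,0],[0,0,0],[0,0,0]], "turn": [-0.12,-0.24,-0.36,-0.48,-0.6]}' 
python3 -m crank '{"travel": [[0,0,0],[0,0,0],[0,0,0],[0,0,0],[0,0,0]], "turn": [-0.12,-0.24,-0.36,-0.48,-0.6]}' 
python3 -m crank '{"travel": [[0,0,0],[0,0,0],[0,0,0],[0,0,0],[0,0,0]], "turn": [-0.12,-0.24,-0.36,-0.48,-0.6]}' 
python3 -m crank '{"travel": [[0,0,0],[0,0,0],[0,0,0]], "turn": [0,0,0]}' 
python3 - <<'E'
from st import *
rep()
c=read_camera("wrist");np.savez("pics/w5.npz",**c)
w=cv2.resize(c["image"][130:260,210:340,::-1],None,fx=4,fy=4,interpolation=cv2.INTER_CUBIC)
c=read_camera("scene");s=cv2.resize(c["image"][215:315,215:315,::-1],(260,260),interpolation=cv2.INTER_CUBIC)
c=read_camera("side");d=cv2.resize(c["image"][205:305,215:315,::-1],(260,260),interpolation=cv2.INTER_CUBIC)
cv2.imwrite("pics/c5.png",np.hstack([w,np.vstack([s,d])]))
E
```

```text
clock: 11.55
tcp_pos: [0.476, 0.3288, 0.075]
orientation: [0.0, 0.721, 0.693, 0.0]
wrist_force: [-0.7, -0.4, -3.7]
finger_gap: 0.0147
clock: 11.97
tcp_pos: [0.4761, 0.3288, 0.0753]
orientation: [0.0, 0.721, 0.693, 0.0]
wrist_force: [0.1, -0.2, -0.1]
finger_gap: 0.0449
t 11.97 tcp [0.4761 0.3288 0.0753] tool-y deg -2.29 q [ 0.466  0.411 -0.209  0.95  -0.     2.077] F [ 0.1 -0.2 -0.1] M [-0.02 -0.02 -0.06] gap 0.0449
clock: 12.38
tcp_pos: [0.4784, 0.3301, 0.1602]
orientation: [0.001, 0.721, 0.693, 0.004]
wrist_force: [-0.1, -0.3, 0.9]
finger_gap: 0.0454
clock: 12.8
tcp_pos: [0.4757, 0.3286, 0.1546]
orientation: [0.0, 0.482, 0.876, -0.0]
wrist_force: [0.4, -0.4, 0.7]
finger_gap: 0.0679
clock: 13.22
tcp_pos: [0.4757, 0.3286, 0.1546]
orientation: [0.0, 0.201, 0.98, -0.0]
wrist_force: [0.2, -0.3, 0.8]
finger_gap: 0.0677
clock: 13.63
tcp_pos: [0.4757, 0.3287, 0.1546]
orientation: [-0.0, -0.097, 0.995, -0.0]
wrist_force: [0.5, -0.2, -1.2]
finger_gap: 0.0681
clock: 14.05
tcp_pos: [0.4757, 0.3286, 0.1545]
orientation: [-0.0, -0.387, 0.922, -0.0]
wrist_force: [-0.6, -0.0, 0.4]
finger_gap: 0.0684
clock: 14.3
tcp_pos: [0.4757, 0.3286, 0.1547]
orientation: [-0.0, -0.383, 0.924, -0.0]
wrist_force: [0.1, -0.1, 0.0]
finger_gap: 0.068
t 14.30 tcp [0.4757 0.3286 0.1547] tool-y deg 135.05 q [ 0.466  0.352 -0.089  1.13  -0.    -0.32 ] F [ 0.1 -0.1  0. ] M [0.02 0.06 0.06] gap 0.0680
```

View pics/c5.png

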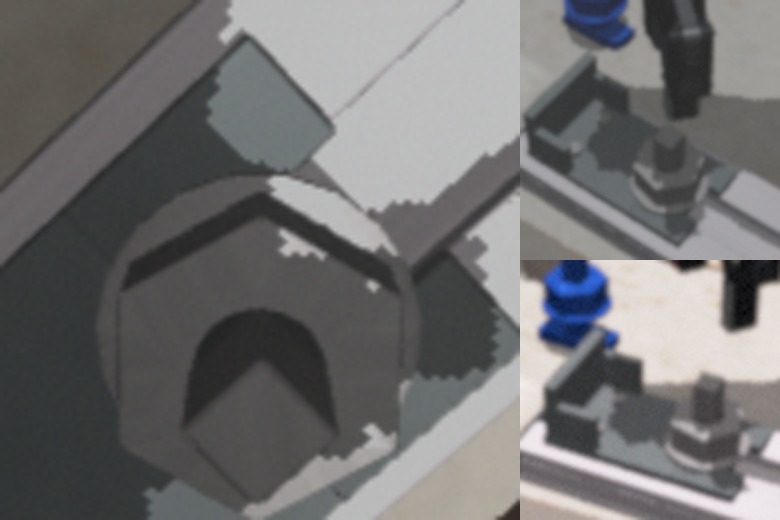

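The bolt stands in the fork, its head lengthwise turned, and the nut's flats are parallel to the jaws (crop u 120 and 402, centred at 261). I'll check the centring numerically.

```bash
python3 - <<'E'
from h import *
W=dict(np.load("pics/w5.npz"))
p=onz(W,(274.9,237.6),.097);print(p)
for u in(120,402): print(onz(W,((u+.5)/4-.5+210,130+340/4),.0683))
from st import rep
rep(p[0],p[1],.0465)
E
```

```text
[0.47721134 0.33086824 0.097     ]
[0.48968929 0.31130521 0.0683    ]
[0.4575043  0.34348623 0.0683    ]
t 14.45 tcp [0.4757 0.3287 0.1549] tool-y deg 135.14 q [ 0.466  0.352 -0.089  1.13  -0.    -0.322] F [-0.9  0.4 -0.2] M [ 0.   -0.01  0.02] gap 0.0681
travel units [-0.065  0.013  2.709]
```

```bash
python3 -m crank '{"travel": [[-0.02,0,0.5],[-0.05,0.01,1.1],[-0.05,0.01,1.7],[-0.05,0.01,2.2],[-0.05,0.01,2.4]], "turn": [0,0,0,0,0]}'
python3 -m crank '{"travel": [[0,0,0.1],[0,0,0.2],[0,0,0.3],[0,0,0.3]], "turn": [0,0,0,0]}'
python3 st.py
python3 -m crank '{"travel": [[0,0,0],[0,0,0],[0,0,0],[0,0,0],[0,0,0]], "turn": [0,0,0,0,0]}' 0 60
python3 st.py
```

```text
clock: 14.87
tcp_pos: [0.4751, 0.3295, 0.0559]
orientation: [-0.002, -0.384, 0.923, -0.0]
wrist_force: [1.4, -0.4, -1.0]
finger_gap: 0.0677
clock: 15.2
tcp_pos: [0.4773, 0.3306, 0.0473]
orientation: [0.001, -0.384, 0.923, 0.0]
wrist_force: [0.5, 0.4, -0.1]
finger_gap: 0.068
t 15.20 tcp [0.4773 0.3306 0.0473] tool-y deg 135.21 q [ 0.468  0.441 -0.239  0.89  -0.    -0.321] F [ 0.5  0.4 -0.1] M [0.01 0.03 0.02] gap 0.0680
clock: 15.62
tcp_pos: [0.4772, 0.3308, 0.0481]
orientation: [0.001, -0.385, 0.923, 0.0]
wrist_force: [-2.2, -0.2, 5.8]
finger_gap: 0.0451
t 15.62 tcp [0.4772 0.3308 0.0481] tool-y deg 135.23 q [ 0.468  0.44  -0.239  0.891  0.    -0.322] F [-2.2 -0.2  5.8] M [-0.02  0.36  0.02] gap 0.0451
```

```bash
python3 -m crank '{"travel": [[0,0,0.008],[0,0,0.016],[0,0,0.024],[0,0,0.032],[0,0,0.04]], "turn": [0.11,0.22,0.33,0.44,0.55]}'
python3 st.py
python3 -m crank '{"travel": [[0,0,0.008],[0,0,0.016],[0,0,0.024],[0,0,0.032],[0,0,0.04]], "turn": [0.11,0.22,0.33,0.44,0.55]}'
python3 st.py

```

```text
clock: 16.03
tcp_pos: [0.4773, 0.3306, 0.0465]
orientation: [0.001, -0.117, 0.993, 0.0]
wrist_force: [-2.0, -0.1, 6.6]
finger_gap: 0.0446
t 16.03 tcp [0.4773 0.3306 0.0465] tool-y deg 103.40 q [ 0.468  0.441 -0.241  0.887 -0.     0.234] F [-2.  -0.1  6.6] M [-0.2   0.3  -0.07] gap 0.0446
clock: 16.45
tcp_pos: [0.4773, 0.3304, 0.0448]
orientation: [0.001, 0.157, 0.988, 0.0]
wrist_force: [-1.7, -1.6, 6.9]
finger_gap: 0.0443
t 16.45 tcp [0.4773 0.3304 0.0448] tool-y deg 71.88 q [ 0.468  0.443 -0.243  0.884 -0.001  0.784] F [-1.7 -1.6  6.9] M [-0.34  0.31  0.03] gap 0.0443
```

```bash
python3 -m crank '{"travel": [[0,0,0.008],[0,0,0.016],[0,0,0.024],[0,0,0.024],[0,0,0.024]], "turn": [0.1,0.2,0.3,0.4,0.5]}'
python3 st.py
python3 -m crank '{"travel": [[0,0,0],[0,0,0],[0,0,0],[0,0,0]], "turn": [0.1,0.2,0.3,0.4]}'
python3 st.py

```

```text
clock: 16.87
tcp_pos: [0.4772, 0.3301, 0.0439]
orientation: [0.001, 0.397, 0.918, -0.0]
wrist_force: [-1.1, -2.5, 7.1]
finger_gap: 0.0448
t 16.87 tcp [0.4772 0.3301 0.0439] tool-y deg 43.27 q [ 4.670e-01  4.440e-01 -2.440e-01  8.820e-01 -1.000e-03  1.283e+00] F [-1.1 -2.5  7.1] M [-0.67  0.53  0.19] gap 0.0448
clock: 17.2
tcp_pos: [0.4769, 0.3296, 0.0439]
orientation: [0.001, 0.571, 0.821, -0.0]
wrist_force: [-2.5, -2.9, 8.5]
finger_gap: 0.0449
t 17.20 tcp [0.4769 0.3296 0.0439] tool-y deg 20.34 q [ 0.467  0.444 -0.244  0.883 -0.002  1.683] F [-2.5 -2.9  8.5] M [-0.89  0.63  0.19] gap 0.0449
```

```bash
python3 -m crank '{"travel": [[0,0,0],[0,0,0],[0,0,0],[0,0,0]], "turn": [0.1,0.2,0.3,0.3]}'
python3 st.py
python3 -m crank '{"travel": [[0,0,0],[0,0,0],[0,0,0]], "turn": [0.08,0.16,0.16]}'
python3 st.py

```

```text
clock: 17.53
tcp_pos: [0.4768, 0.3295, 0.0439]
orientation: [0.001, 0.687, 0.726, -0.0]
wrist_force: [-3.0, -4.3, 7.5]
finger_gap: 0.045
t 17.53 tcp [0.4768 0.3295 0.0439] tool-y deg 3.17 q [ 0.467  0.443 -0.244  0.883 -0.002  1.983] F [-3.  -4.3  7.5] M [-0.85  0.65 -0.12] gap 0.0450
clock: 17.78
tcp_pos: [0.4767, 0.3294, 0.0439]
orientation: [0.001, 0.743, 0.669, -0.0]
wrist_force: [-2.1, -3.6, 8.1]
finger_gap: 0.0449
t 17.78 tcp [0.4767 0.3294 0.0439] tool-y deg -5.95 q [ 4.670e-01  4.430e-01 -2.440e-01  8.830e-01 -2.000e-03  2.142e+00] F [-2.1 -3.6  8.1] M [-0.86  0.67 -0.18] gap 0.0449
```

```bash
python3 -m crank '{"travel": [[0,0,0],[0,0,0],[0,0,0]], "turn": [0.07,0.14,0.14]}'
python3 st.py; python3 -c "from st import *;print(get_state()['tau'])"
python3 -m crank '{"travel": [[0,0,0],[0,0,0],[0,0,0]], "turn": [0.05,0.1,0.1]}'
python3 st.py; python3 -c "from st import *;print(get_state()['tau'])"
```

```text
clock: 18.03
tcp_pos: [0.4767, 0.3293, 0.0439]
orientation: [0.001, 0.788, 0.616, -0.0]
wrist_force: [-1.7, -3.8, 9.2]
finger_gap: 0.0447
t 18.03 tcp [0.4767 0.3293 0.0439] tool-y deg -13.95 q [ 4.670e-01  4.430e-01 -2.440e-01  8.840e-01 -2.000e-03  2.281e+00] F [-1.7 -3.8  9.2] M [-0.85  0.81 -0.26] gap 0.0447
[  1.65557105 -46.9150722   25.65619469  -2.12566875   0.70692228
   0.37124089]
clock: 18.28
tcp_pos: [0.4766, 0.3293, 0.0439]
orientation: [0.001, 0.817, 0.576, -0.0]
wrist_force: [-2.2, -4.9, 10.1]
finger_gap: 0.0449
t 18.28 tcp [0.4766 0.3293 0.0439] tool-y deg -19.62 q [ 4.67e-01  4.43e-01 -2.44e-01  8.84e-01 -2.00e-03  2.38e+00] F [-2.2 -4.9 10.1] M [-0.86  0.86 -0.24] gap 0.0449
[  1.71971597 -46.92046523  25.70834398  -2.17139438   0.7109813
   0.23971891]
```

```bash
python3 -m crank '{"travel": [[0,0,0],[0,0,0],[0,0,0]], "turn": [0.04,0.08,0.08]}'
python3 st.py; python3 -c "from st import *;print(get_state()['tau'])"
python3 -m crank '{"travel": [[0,0,0],[0,0,0],[0,0,0]], "turn": [0.04,0.08,0.08]}'
python3 - <<'E'
from st import *
rep();print(get_state()['tau'])
c=read_camera("wrist")
w=cv2.resize(c["image"][150:420,140:410,::-1],(520,520),interpolation=cv2.INTER_CUBIC)
c=read_camera("scene");s=cv2.resize(c["image"][215:315,215:315,::-1],(260,260),interpolation=cv2.INTER_CUBIC)
c=read_camera("side");d=cv2.resize(c["image"][205:305,215:315,::-1],(260,260),interpolation=cv2.INTER_CUBIC)
cv2.imwrite("pics/c6.png",np.hstack([w,np.vstack([s,d])]))
E
```

```text
clock: 18.53
tcp_pos: [0.4766, 0.3293, 0.0439]
orientation: [0.001, 0.839, 0.544, -0.0]
wrist_force: [-2.4, -5.1, 9.4]
finger_gap: 0.0447
t 18.53 tcp [0.4766 0.3293 0.0439] tool-y deg -24.14 q [ 4.670e-01  4.430e-01 -2.440e-01  8.840e-01 -2.000e-03  2.459e+00] F [-2.4 -5.1  9.4] M [-0.86  0.82  0.05] gap 0.0447
[  1.47358585 -46.92697048  25.73401451  -2.17567183   0.7325718
   0.48555566]
clock: 18.78
tcp_pos: [0.4766, 0.3293, 0.0438]
orientation: [0.001, 0.86, 0.51, -0.0]
wrist_force: [-2.1, -4.7, 8.7]
finger_gap: 0.0449
t 18.78 tcp [0.4766 0.3293 0.0438] tool-y deg -28.69 q [ 4.670e-01  4.430e-01 -2.440e-01  8.840e-01 -2.000e-03  2.539e+00] F [-2.1 -4.7  8.7] M [-0.89  0.84  0.29] gap 0.0449
[  1.30271371 -46.93265676  25.76151788  -2.17605203   0.74373823
   0.70900161]
```

View pics/c6.png

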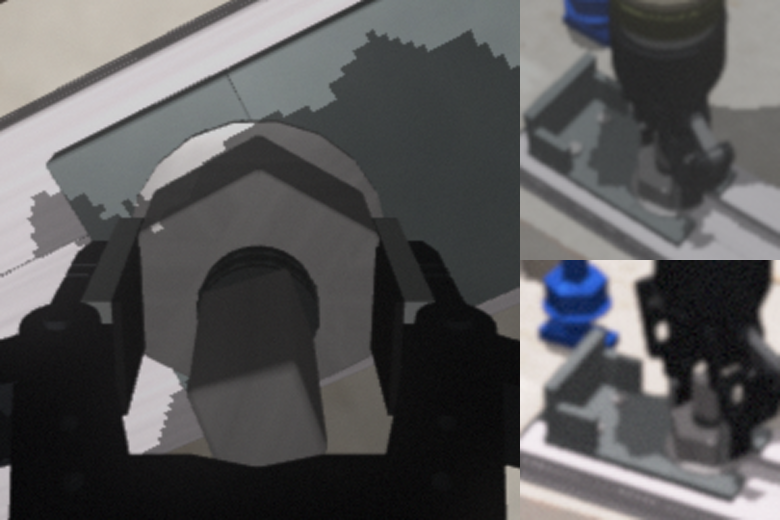

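Torque is now rising steeply: wrist joint 0.24→0.49→0.71 N m over 0.16 rad. The bolt has stopped about 10° past square, as expected. One small final nip, then release and rise.

```bash
python3 -m crank '{"travel": [[0,0,0],[0,0,0],[0,0,0]], "turn": [0.04,0.04,0.04]}'
python3 st.py; python3 -c "from st import *;print(get_state()['tau'][5])"
python3 -m crank '{"travel": [[0,0,0],[0,0,0],[0,0,0],[0,0,0],[0,0,0]], "turn": [0,0,0,0,0]}' 64
python3 st.py
python3 -m crank '{"travel": [[0,0,-0.2],[0,0,-0.6],[0,0,-1.2],[0,0,-2],[0,0,-2.8]], "turn": [0,0,0,0,0]}'
python3 -m crank '{"travel": [[0,0,-0.4],[0,0,-0.8],[0,0,-0.8],[0,0,-0.8]], "turn": [0,0,0,0]}'
python3 - <<'E'
from st import *
rep()
c=read_camera("wrist");np.savez("pics/w7.npz",**c)
w=cv2.resize(c["image"][120:290,190:360,::-1],(520,520),interpolation=cv2.INTER_CUBIC)
c=read_camera("scene");s=cv2.resize(c["image"][150:340,160:350,::-1],(260,260),interpolation=cv2.INTER_CUBIC)
c=read_camera("side");d=cv2.resize(c["image"][205:305,215:315,::-1],(260,260),interpolation=cv2.INTER_CUBIC)
cv2.imwrite("pics/c7.png",np.hstack([w,np.vstack([s,d])]))
E
```

```text
clock: 19.18
tcp_pos: [0.4766, 0.3293, 0.0439]
orientation: [0.001, 0.87, 0.493, -0.0]
wrist_force: [-2.3, -4.9, 8.7]
finger_gap: 0.0448
t 19.18 tcp [0.4766 0.3293 0.0439] tool-y deg -30.92 q [ 4.670e-01  4.430e-01 -2.440e-01  8.840e-01 -2.000e-03  2.578e+00] F [-2.3 -4.9  8.7] M [-0.9   0.81  0.43] gap 0.0448
0.41929121129214764
clock: 19.6
tcp_pos: [0.477, 0.3305, 0.0427]
orientation: [0.0, 0.87, 0.493, 0.0]
wrist_force: [-0.2, -0.1, 0.2]
finger_gap: 0.064
t 19.60 tcp [0.477  0.3305 0.0427] tool-y deg -30.94 q [ 0.468  0.445 -0.244  0.881  0.     2.578] F [-0.2 -0.1  0.2] M [ 0.04  0.02 -0.02] gap 0.0640
clock: 20.02
tcp_pos: [0.4762, 0.3301, 0.1558]
orientation: [-0.0, 0.87, 0.493, -0.001]
wrist_force: [0.6, -0.5, 0.1]
finger_gap: 0.064
clock: 20.35
tcp_pos: [0.4775, 0.3308, 0.188]
orientation: [0.0, 0.87, 0.493, 0.001]
wrist_force: [-0.1, -0.4, -0.1]
finger_gap: 0.064
t 20.35 tcp [0.4775 0.3308 0.188 ] tool-y deg -30.94 q [ 0.468  0.337 -0.027  1.204 -0.     2.578] F [-0.1 -0.4 -0.1] M [-0.03  0.05  0.04] gap 0.0640
```

View pics/c7.png

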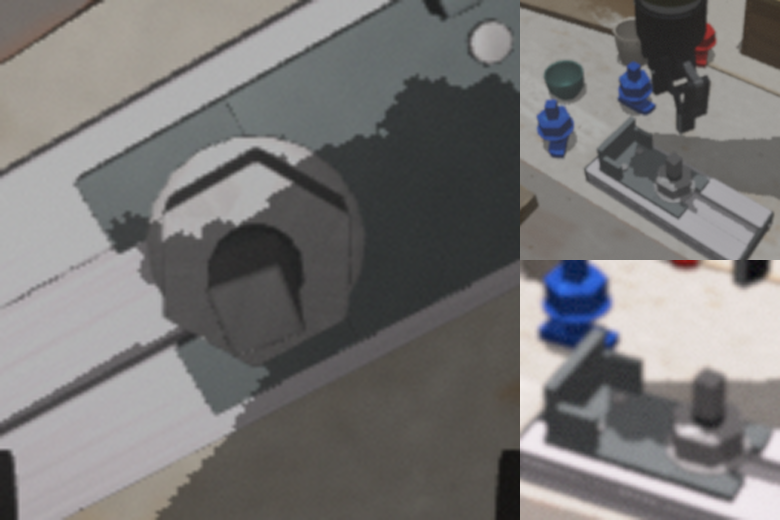

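The bolt is clamped in the fork. The square top's edges show it 8–10° past square, at the cavity stop. The nut has turned about 2.9 rad clockwise and stayed put after release, and the gripper is clear. Handing in.

```bash
python3 -c "from workcell import *;print(hand_in())"
```

```text
the job is handed in; nothing more can be done
None
```

I clamped the angle stop down with the T-bolt and handed the job in at about 20.5 s; no verdict is reported.

**What I did:** I took the bolt by its square top, lowered it lengthwise into the slot and slid it until it touched the notch bottom. After backing off about 1 mm, I turned it 90° clockwise, set it down on the slot floor and let go. Then I gripped the nut on its flats and turned it about 2.9 rad clockwise.

**Last checks:**
- **Nut:** The last readings put it at about 2.95 rad. The wrist moment about the nut's axis rose from about −0.25 to +0.43 N m over the last 0.2 rad, which I took as tight. That reading carries an offset from side load, so 0.43 is not an exact tightening torque. The wrist joint torque disagreed at the end: it rose to 0.71 N m, then read 0.42 after the final small turn.
- **Bolt angle:** Tightening carried the head about 8–10° past square, which is the cavity-wall stop. The angle is read from the picture and good to a couple of degrees.
- **Bolt position:** The gripper centre on the nut was at about x = 0.477, within about 1–2 mm of fully home, where the notch contact was felt at about 0.479.
- **Robot and surroundings:** The gripper was clear of everything with the wrist force near zero. The bowl and the look-alikes looked undisturbed in the last picture. The cup was partly hidden and the tile was out of that view, but neither was near any later move.

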